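# Stack the counter display of tins and tubs

### The arm

A 6-joint arm with a two-finger parallel gripper is mounted at the origin on the work surface. World frame = base frame: x ahead of the robot, y to its left, z up, the work surface at z = 0. Lengths are in m, angles in degrees, forces in N, time in s.
With the tool pointing down it reaches from about 0.4 to 0.825 m from the base axis. Payload 7 kg.
Tool frame: the origin (TCP) lies on the centre line of the jaws, within the pads' length; the fingertips stand 22 mm ahead of it and the grasp point (between the pads) lies 3 mm ahead of it; z points along the fingers, y is the line along which they close (so a half turn about z gives the same grasp; the last joint's range is limited). The gripper opens to 88 mm and grips with 3 to 60 N. Pads are 19 mm wide; open, the fingers measure 130 mm over their backs; the gripper's body (78 mm by 193 mm) begins 47 mm behind the grasp point.
Start: joints at [84.345, 20.546, 0.682, 0, -70.136, -16.507], TCP at [0.255, 0.625, 0.249] pointing down, gripper open.
Joint ranges: [-176.03, 176.03], [-82.01, 121.73], [-58.28, 71.71], [-173.87, 95.51], [-174.79, -0.11], [-173.66, 173.66]. Speed limits (degrees/s): [136.94, 136.94, 172.46, 180, 180, 180].

### API

Orientations are given as [roll, pitch, yaw] about the fixed x, y, z axes, in that order (R = Rz(yaw) Ry(pitch) Rx(roll)).
In Python, from plant import get_state, cams, r gives the robot as it stands.
- The arm moves only by the tool apply_moves, never from a script. Its argument "targets" is a list of rows, each an object with "dp": the shift along the world's x, y, z in m, a list of three; "yaw": the turn about the world's z in degrees. In form: [{"dp": [x, y, z], "yaw": yaw}, ...]. A call has 1 to 20 rows; each row is the pose to reach, as a shift and turn from the pose commanded when the call began; what a row does not reach only later rows make up. A row lasts 1/12 s, in which the tool goes at most 41.7 mm and 7.16 degrees, less where a joint would pass 70% of its speed; a pose out of reach is approached as far as the arm can. A call with a gripper value outside its range is refused whole. "grip" is the gripper command: -1 is fully open, 1 is shut, values between are in proportion, set as the call begins (left out, the last holds). The fingers move at their own pace and stop on an object; "squeeze" is the grip in N (left out, the last holds). Time passes only in rows, so rows that repeat a pose let the fingers close. It gives the time, the measured TCP pose, the force, the opening and the grip force at its end, in the units of the state.
- get_state(): the state, without advancing time (a new reading comes with each control period).
- cams.capture(name): name is "side" or "top" or "wrist"; returns a dict with "image" (400x640x3 uint8, red, green, blue), "range_z" (400x640 float32, m along the optical axis (not along the pixel's ray), 0 where there is no reading), "fx", "fy", "cx", "cy" (pixels), "k1" (the pictures are not rectified: a ray, as slopes to the right and down, at radius r is drawn at 1 + k1 r^2 times it, then the intrinsics apply), "R" (3x3) and "t" (3): a world point X has camera coordinates R X + t; the wrist camera has in their place "T_tool_cam" (4x4, takes a point from camera to tool coordinates, whose origin is the TCP and whose axes are the flange's). Camera axes: x right, y down, z forward; pixel columns grow to the right and rows downward; lengths in m; the calibration is good to about 2 mm. A picture is of the moment at which its call begins: read the wrist's pose just before it.
- r.close_job(): hands the job in; it is judged then, once.
The state is a dict: "time_s": time; "joints": joint angles; "qd": joint speeds; "joint_torque": joint torques, N m; "tcp_pos": TCP position; "eef_rot": TCP orientation; "contact_force": force on the tool from outside, world axes, zero at the start; "moment": the same for the moment, N m; "gripper_width": finger opening in m; "gripper_force": force on a finger pad.
Only numpy, scipy, OpenCV 4.12 (cv2) and the standard library are available. Lean on these libraries where they do the work, as an engineer would, in place of code of your own. Each camera call takes 0.05 s, during which the arm holds its last target. There are 200 camera calls.

### The job

Set up the counter display: on the round wooden stand stack the three round tins in the middle, the widest at the bottom, then the middle one, the slimmest on top; in the middle of the square stand put the larger square tub with the smaller one on top of it, both squared up with the stand. All stand upright and flat, lid up, each upper piece seated inside the raised rim of the lid below it, and the spray can and the roll of tape are left as they are.

Things in the scene. Friction and masses are not known exactly. Their poses are not given: they have to be found in the camera images.
- big_tin_mid (a point): plain steel paint tin with a paper band and a flat lid, an upright cylinder 66 mm in diameter, 60 mm high to the flat of its lid, the widest of the three. A raised bead 2.5 mm high and 2 mm thick runs round the edge of the lid and leaves a recess 62 mm across, in which the foot of the next tin sits. This point is its centre, half-way up the 60 mm; z along its axis, up towards the lid. About 200 to 360 g.
- middle_tin_mid (a point): plain steel paint tin with a paper band and a flat lid, an upright cylinder 52 mm in diameter, 54 mm high to the flat of its lid, the middle one of the three. A raised bead 2.5 mm high and 2 mm thick runs round the edge of the lid and leaves a recess 48 mm across, in which the foot of the next tin sits. This point is its centre, half-way up the 54 mm; z along its axis, up towards the lid. About 120 to 220 g.
- small_tin_mid (a point): plain steel paint tin with a paper band and a flat lid, an upright cylinder 38 mm in diameter, 50 mm high, the slimmest of the three; its lid has no bead. This point is its centre, half-way up the 50 mm; z along its axis, up towards the lid. About 55 to 105 g.
- big_tub_mid (a point): larger white plastic tub, a square block 62 x 62 mm, 52 mm high to the flat of its grey lid. A raised bead 2.5 mm high and 2 mm thick runs round the edge of the lid and leaves a recess 58 x 58 mm, in which the smaller tub sits. This point is its centre, half-way up the 52 mm; z up, x and y square to its sides. About 180 to 340 g.
- small_tub_mid (a point): smaller white plastic tub, a square block 46 x 46 mm, 50 mm high, with a flat grey lid without a bead. This point is its centre, half-way up; z up, x and y square to its sides. About 90 to 170 g.
- round_stand_top (a point): round wooden display stand fixed to the counter, a flat disc 116 mm in diameter, 14 mm high, with a paler middle. This point is the centre of its top face; z up.
- square_stand_top (a point): square wooden display stand fixed to the counter, a flat board 108 x 108 mm, 14 mm high, with a paler middle. This point is the centre of its top face; z up, x and y square to its sides.
- spray_can: tall grey spray can with a white nozzle, 52 mm in diameter, 148 mm high, standing loose; not part of the display, to be left alone. Origin at the centre of its underside.
- tape_roll: roll of tape lying flat, a ring 96 mm outside, 76 mm inside, 25 mm high, loose; not part of the display, to be left alone. Origin at the centre of its underside.
Things that resemble listed ones, but are neither listed nor needed, are in the scene too. Leave any blue look-alike of the part that bears small_tin_mid alone.

How it is judged:
By the outcome, as a careful person would: the job done as asked, in the order asked, and still so for the second after the job is handed in, with the robot touching nothing.
It also fails if it takes over 136 s, if anything falls off the work surface, if the arm or the gripper's body presses on something with over 40 N, if the wrist force passes 120 N, or if a joint passes its speed limit or range.

## Working session

There is one attempt and no reset: what is moved stays moved. The work goes in short steps, Python scripts to look and compute and a tool call to move; the robot and the scene stay as the last step left them, time stands still between calls to the robot, and variables do not carry over. Pictures are saved under pics/ and viewed, at most 14 in all, crops included, and the job is handed in when it is done.

Besides the shell and the picture viewer there is one more tool, called after "Request:" as a command line: name --argument value ..., lists and objects as JSON in quotes. apply_moves: Moves the arm, as the interface text tells. Its arguments: {"type":"object","properties":{"targets":{"type":"array","items":{"type":"object","properties":{"dp":{"type":"array","items":{"type":"number"}},"yaw":{"type":"number"}}}},"grip":{"type":"number"},"squeeze":{"type":"number"}},"required":["targets"]}

```bash
ls; mkdir -p pics
cat > h.py <<'E'
import numpy as np, cv2
from plant import get_state, cams, r
def cap(n,save=None):
    st=get_state(); c=cams.capture(n)
    if save: cv2.imwrite('pics/'+save,cv2.cvtColor(c['image'],cv2.COLOR_RGB2BGR))
    if n=='wrist':
        from scipy.spatial.transform import Rotation as Ro
        T=np.eye(4);T[:3,:3]=Ro.from_euler('xyz',st['eef_rot'],degrees=True).as_matrix();T[:3,3]=st['tcp_pos']
        M=T@np.array(c['T_tool_cam']);c['Rw']=M[:3,:3];c['tw']=M[:3,3]
    else:
        c['Rw']=np.array(c['R']).T;c['tw']=-c['Rw']@np.array(c['t'])
    return c
def rays(c,uv):
    uv=np.asarray(uv,float).reshape(-1,2)
    K=np.array([[c['fx'],0,c['cx']],[0,c['fy'],c['cy']],[0,0,1]])
    p=cv2.undistortPoints(uv[:,None],K,np.array([c['k1'],0,0,0,0.]))[:,0]
    return np.c_[p,np.ones(len(p))]
def onplane(c,uv,z):
    d=rays(c,uv)@c['Rw'].T
    return c['tw']+d*((z-c['tw'][2])/d[:,2])[:,None]
def cloud(c):
    v,u=np.mgrid[0:400,0:640]
    d=rays(c,np.c_[u.ravel(),v.ravel()])
    return (c['tw']+(d*c['range_z'].reshape(-1,1))@c['Rw'].T).reshape(400,640,3)
E
python3 - <<'E'
from h import *
print(get_state())
c=cap('top','top0.png');s=cap('side','side0.png')
for k in (c,s): print(k['tw'],k['Rw'][:,2],k['fx'],k['k1'],(k['range_z']>0).mean())
E
```

```text
pics
{'time_s': 0.0, 'joints': array([ 8.43455178e+01,  2.05928077e+01,  6.31751634e-01, -1.83357535e-02,
       -7.01360417e+01, -1.65073482e+01]), 'qd': array([0.04452691, 0.1159042 , 0.01523218, 0.05262853, 0.02788301,
       0.00999343]), 'joint_torque': array([ 5.64721831e-04, -5.82716238e+01,  2.93055475e+01,  6.99728832e+00,
        6.95289214e-03, -1.73808612e-04]), 'tcp_pos': array([0.2544811 , 0.6246879 , 0.24759742]), 'eef_rot': array([ 1.79902006e+02, -1.10655578e-02, -2.21680658e+01]), 'contact_force': array([ 0.42702056, -0.08936756,  0.17831444]), 'moment': array([0.07145099, 0.01020985, 0.02410384]), 'gripper_force': 0.0, 'gripper_width': 0.087659441903815}
[0.22711796 0.01555295 1.44907846] [ 0.20343548 -0.01712845 -0.97893852] 513.5007505290112 0.022908941172165753 0.995921875
[0.42530646 0.65308811 0.6128845 ] [ 0.09902479 -0.75454951 -0.64872886] 372.38222713695086 -0.0002895113047818565 0.996046875
```

View pics/top0.png

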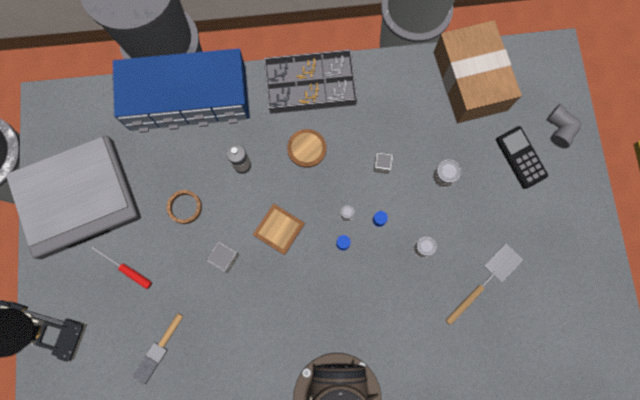

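View pics/side0.png

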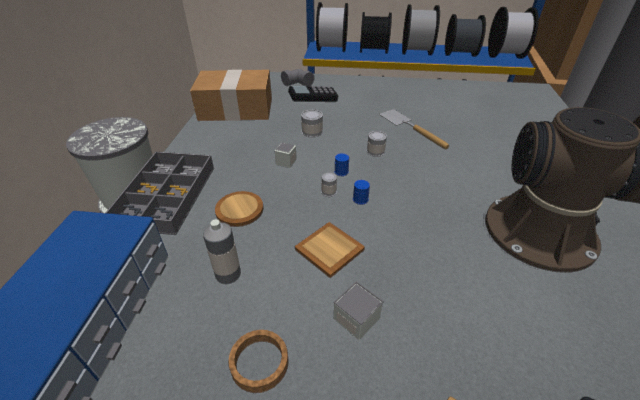

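The top view shows the round stand at (307,148) and the square stand at (279,229). The big tub is at (222,257), the small tub at (383,162), the big tin at (448,172), the middle tin at (427,246) and the small tin at (347,212). The blue look-alikes are at (343,243) and (381,218), the spray can at (238,157) and the tape at (184,207). The side view agrees.

```bash
cat >> h.py <<'E'
def top_of(c,P,u,v,h,win=40,tol=.006):
    "points of the face at height h near pixel (u,v): centre, size, yaw by min-area rectangle"
    m=(np.abs(P[...,2]-h)<tol).astype(np.uint8)
    w=np.zeros_like(m);w[max(0,v-win):v+win,max(0,u-win):u+win]=1;m&=w
    n,l,s,ce=cv2.connectedComponentsWithStats(m)
    if n<2: return None
    i=min([j for j in range(1,n) if s[j,4]>15],key=lambda j:np.hypot(*(ce[j]-(u,v))))
    cn=max(cv2.findContours((l==i).astype(np.uint8),cv2.RETR_EXTERNAL,cv2.CHAIN_APPROX_NONE)[0],key=len)[:,0]
    X=onplane(c,cn,h)[:,:2].astype(np.float32)
    return cv2.minAreaRect(X),cv2.minEnclosingCircle(X),P[l==i][:,2].mean(),s[i,4]
E
python3 - <<'E'
from h import *
c=cap('top');P=cloud(c)
for n,u,v,h in [('round',307,148,.014),('square',279,229,.014),('bigtub',222,257,.054),('smalltub',383,162,.05),('bigtin',448,172,.062),('midtin',427,246,.055),('smalltin',347,212,.05),('blue1',343,243,.05),('blue2',381,218,.05),('spray',236,152,.135),('tape',184,207,.025)]:
    z=np.percentile(P[v-4:v+5,u-4:u+5,2],[10,50,90]);q=top_of(c,P,u,v,h)
    print(n,z.round(3), q and [np.round(np.hstack([np.ravel(a) for a in q[0]]),3),np.round(np.hstack([np.ravel(a) for a in q[1]]),3),round(float(q[2]),3),q[3]])
E
```

```text
round [0.01  0.014 0.018] [array([6.9500e-01, 1.4000e-02, 1.1100e-01, 1.1600e-01, 8.3864e+01]), array([0.696, 0.014, 0.059]), 0.014, np.int32(1114)]
square [0.011 0.015 0.018] [array([ 0.468,  0.115,  0.108,  0.114, 51.581]), array([0.467, 0.116, 0.075]), 0.014, np.int32(1370)]
bigtub [0.049 0.053 0.056] [array([ 0.402,  0.274,  0.064,  0.062, 52.762]), array([0.402, 0.275, 0.043]), 0.053, np.int32(492)]
smalltub [0.046 0.05  0.054] [array([ 6.2200e-01, -1.9900e-01,  4.6000e-02,  4.6000e-02,  7.4932e+01]), array([ 0.621, -0.199,  0.031]), 0.049, np.int32(238)]
bigtin [0.056 0.06  0.064] [array([ 5.7000e-01, -3.7500e-01,  6.4000e-02,  6.4000e-02,  8.1328e+01]), array([ 0.57 , -0.376,  0.034]), 0.06, np.int32(385)]
midtin [0.05  0.054 0.058] [array([ 0.37 , -0.285,  0.049,  0.051, 37.803]), array([ 0.37 , -0.284,  0.027]), 0.054, np.int32(278)]
smalltin [0.046 0.05  0.054] [array([ 4.8800e-01, -8.0000e-02,  3.5000e-02,  3.6000e-02,  3.9045e+01]), array([ 0.488, -0.08 ,  0.019]), 0.05, np.int32(140)]
blue1 [0.046 0.051 0.054] [array([ 4.0700e-01, -6.0000e-02,  3.5000e-02,  3.6000e-02,  5.7186e+01]), array([ 0.406, -0.06 ,  0.019]), 0.05, np.int32(143)]
blue2 [0.044 0.05  0.054] [array([ 4.6300e-01, -1.7000e-01,  3.3000e-02,  3.4000e-02,  8.2712e+01]), array([ 0.463, -0.17 ,  0.019]), 0.05, np.int32(134)]
spray [0.132 0.137 0.148] [array([6.6300e-01, 2.0400e-01, 3.9000e-02, 3.9000e-02, 6.4995e+01]), array([0.664, 0.204, 0.022]), 0.134, np.int32(120)]
tape [-0.003  0.     0.005] [array([ 0.558,  0.376,  0.094,  0.092, 83.907]), array([0.557, 0.377, 0.048]), 0.025, np.int32(346)]
```

Request:
apply_moves --targets '[{"dp": [0.21, -0.51, 0.05], "yaw": 0}, {"dp": [0.21, -0.51, 0.05], "yaw": 0}, {"dp": [0.21, -0.51, 0.05], "yaw": 0}, {"dp": [0.21, -0.51, 0.05], "yaw": 0}, {"dp": [0.21, -0.51, 0.05], "yaw": 0}, {"dp": [0.21, -0.51, 0.05], "yaw": 0}, {"dp": [0.21, -0.51, 0.05], "yaw": 0}, {"dp": [0.21, -0.51, 0.05], "yaw": 0}, {"dp": [0.21, -0.51, 0.05], "yaw": 0}, {"dp": [0.21, -0.51, 0.05], "yaw": 0}, {"dp": [0.21, -0.51, 0.05], "yaw": 0}, {"dp": [0.21, -0.51, 0.05], "yaw": 0}, {"dp": [0.21, -0.51, 0.05], "yaw": 0}, {"dp": [0.21, -0.51, 0.05], "yaw": 0}, {"dp": [0.21, -0.51, 0.05], "yaw": 0}, {"dp": [0.21, -0.51, 0.05], "yaw": 0}, {"dp": [0.21, -0.51, 0.05], "yaw": 0}]' --grip -1 --squeeze 20

```text
time_s: 1.57
tcp_pos: [0.4644, 0.1154, 0.2983]
eef_rot: [180.0, 0.0, -22.2]
contact_force: [-0.7, -0.2, -0.6]
gripper_width: 0.088
gripper_force: 0.0
```

Run:
```python
from h import *
s=get_state();print(s['tcp_pos'],s['eef_rot'],s['joints'],s['gripper_width'])
c=cap('wrist','w1.png');P=cloud(c);print(c['T_tool_cam'],c['fx'])
p=(np.array([.468,.115,.014])-c['tw'])@c['Rw'];print(p, p[:2]/p[2]*c['fx']+[c['cx'],c['cy']])
```

```text
[0.46439994 0.11535747 0.29833259] [ 1.79995017e+02  2.20614179e-02 -2.21800847e+01] [ 3.75663222e+01 -1.39941570e-01 -1.84923254e+01 -1.74314217e-02
 -7.16630362e+01  3.02590802e+01] 0.0880147257524068
[[-4.13580938e-04 -9.53961141e-01 -2.99929942e-01  8.04329666e-02]
 [ 9.99999698e-01 -5.92090174e-04  5.04285116e-04 -1.04823881e-03]
 [-6.58653976e-04 -2.99929643e-01  9.53961097e-01 -1.35393276e-01]
 [ 0.00000000e+00  0.00000000e+00  0.00000000e+00  1.00000000e+00]] 354.52952318400577
[-2.49226121e-04 -5.25712323e-02  4.23451840e-01] [315.90647746 158.62839935]
```

View pics/w1.png

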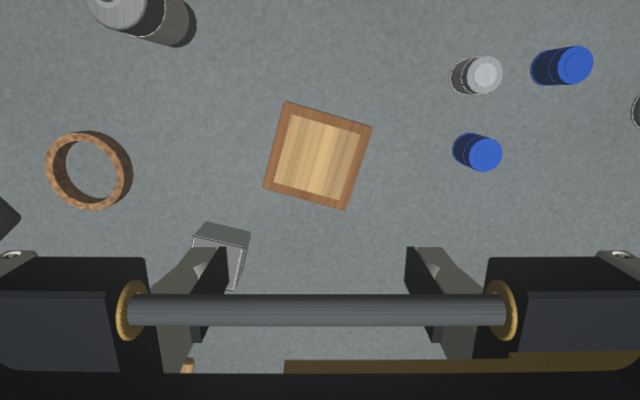

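The square stand is centred at about (318,156) in the wrist view. The small tin is at (485,75), between the blue ones at (575,65) and (485,152).

```bash
cat >> h.py <<'E'
def wood(c,uv,h):
    "wooden stand: colour mask nearest pixel uv, outline cast on plane h"
    hsv=cv2.cvtColor(c['image'],cv2.COLOR_RGB2HSV)
    m=cv2.inRange(hsv,(5,70,40),(25,255,255));m=cv2.morphologyEx(m,cv2.MORPH_CLOSE,np.ones((5,5)))
    cs=[k for k in cv2.findContours(m,cv2.RETR_EXTERNAL,cv2.CHAIN_APPROX_NONE)[0] if len(k)>40]
    k=min(cs,key=lambda k:np.hypot(*(k[:,0].mean(0)-uv)))
    X=onplane(c,k[:,0],h)[:,:2].astype(np.float32)
    return cv2.minAreaRect(X),cv2.minEnclosingCircle(X)
def pix(c,X):
    p=(np.array(X)-c['tw'])@c['Rw'];return p[:2]/p[2]*c['fx']+[c['cx'],c['cy']]
E
python3 - <<'E'
from h import *
c=cap('wrist');P=cloud(c)
print(wood(c,(318,156),.014))
print('small',top_of(c,P,485,75,.05),P[75,485])
print('blue',top_of(c,P,485,152,.05))
t=cap('top');print('top wood',wood(t,(279,229),.014),wood(t,(307,148),.014))
E
```

```text
(((0.46897074580192566, 0.11480055749416351), (0.10651541501283646, 0.10688365995883942), 51.608619689941406), ((0.46906352043151855, 0.11500417441129684), 0.07425270974636078))
small (((0.4901091754436493, -0.07944042980670929), (0.03986246883869171, 0.036054130643606186), 68.25806427001953), ((0.49083995819091797, -0.07978620380163193), 0.020186355337500572), np.float64(0.049405185587140917), np.int32(1155)) [ 0.48920444 -0.08105468  0.04979723]
blue (((0.40871238708496094, -0.060074057430028915), (0.037067439407110214, 0.03764861449599266), 5.819494247436523), ((0.409353643655777, -0.05983881279826164), 0.019693363457918167), np.float64(0.049340815688663345), np.int32(917))
top wood (((0.46659815311431885, 0.1145099550485611), (0.10737204551696777, 0.10725163668394089), 51.66728591918945), ((0.46171146631240845, 0.11762071400880814), 0.06999711692333221)) (((0.6965864300727844, 0.013309113681316376), (0.11107544600963593, 0.11291409283876419), 83.8657455444336), ((0.6963497996330261, 0.012164858169853687), 0.05795678123831749))
```

Request:
apply_moves --targets '[{"dp": [0.22, -0.1, 0], "yaw": 0}, {"dp": [0.22, -0.1, 0], "yaw": 0}, {"dp": [0.22, -0.1, 0], "yaw": 0}, {"dp": [0.22, -0.1, 0], "yaw": 0}, {"dp": [0.22, -0.1, 0], "yaw": 0}, {"dp": [0.22, -0.1, 0], "yaw": 0}, {"dp": [0.22, -0.1, 0], "yaw": 0}, {"dp": [0.22, -0.1, 0], "yaw": 0}, {"dp": [0.22, -0.1, 0], "yaw": 0}]'

```text
time_s: 2.47
tcp_pos: [0.6844, 0.0159, 0.2977]
eef_rot: [180.0, 0.1, -22.1]
contact_force: [0.2, 0.6, 0.4]
gripper_width: 0.0876
gripper_force: 0.0
```

Run:
```python
from h import *
c=cap('wrist');P=cloud(c)
u=pix(c,(.696,.014,.014));print(u,wood(c,u,.014),get_state()['joints'])
```

```text
[314.4229524  151.82981147] (((0.6992173194885254, 0.01253730058670044), (0.11302807927131653, 0.11368592828512192), 67.84788513183594), ((0.6992440223693848, 0.012369596399366856), 0.05734994262456894)) [ 1.76250266e+01  2.00737707e+01  6.43441052e+00 -5.66665273e-03
 -7.63824435e+01  5.02854302e+01]
```

Request:
apply_moves --targets '[{"dp": [-0.12, -0.36, -0.05], "yaw": 0}, {"dp": [-0.12, -0.36, -0.05], "yaw": 0}, {"dp": [-0.12, -0.36, -0.05], "yaw": 0}, {"dp": [-0.12, -0.36, -0.05], "yaw": 0}, {"dp": [-0.12, -0.36, -0.05], "yaw": 0}, {"dp": [-0.12, -0.36, -0.05], "yaw": 0}, {"dp": [-0.12, -0.36, -0.05], "yaw": 0}, {"dp": [-0.12, -0.36, -0.05], "yaw": 0}, {"dp": [-0.12, -0.36, -0.05], "yaw": 0}, {"dp": [-0.12, -0.36, -0.05], "yaw": 0}, {"dp": [-0.12, -0.36, -0.05], "yaw": 0}, {"dp": [-0.12, -0.36, -0.05], "yaw": 0}]'

```text
time_s: 3.52
tcp_pos: [0.5643, -0.3444, 0.2495]
eef_rot: [-180.0, -0.1, -22.2]
contact_force: [0.5, 0.7, -0.4]
gripper_width: 0.0879
gripper_force: 0.0
```

Run:
```python
from h import *
c=cap('wrist','w2.png');P=cloud(c)
s=get_state();print(s['tcp_pos'],s['eef_rot'],s['joints'])
u=pix(c,(.570,-.375,.06)).round().astype(int);print(u);print(top_of(c,P,*u,.061,win=60,tol=.008))
u=pix(c,(.370,-.285,.054)).round().astype(int);print(u)
u=pix(c,(.622,-.199,.05)).round().astype(int);print(u);print(top_of(c,P,*u,.05,win=60,tol=.008))
```

```text
[ 0.56483619 -0.34374833  0.24954982] [-1.79983138e+02 -8.00954529e-02 -2.21064976e+01] [-1.44649727e+01  1.91843351e+01 -1.18694065e+00 -6.46940291e-03
 -6.95470980e+01  8.23607432e+01]
[345 163]
(((0.5732025504112244, -0.37685519456863403), (0.06471964716911316, 0.06615797430276871), 67.55896759033203), ((0.5734024047851562, -0.3765389621257782), 0.03333647921681404), np.float64(0.05972686780419182), np.int32(3954))
[333 354]
[156 180]
(((0.6246666312217712, -0.20366480946540833), (0.04735025763511658, 0.04614967852830887), 75.30293273925781), ((0.6250414848327637, -0.20340922474861145), 0.03162962570786476), np.float64(0.04897019219586809), np.int32(2205))
```

View pics/w2.png

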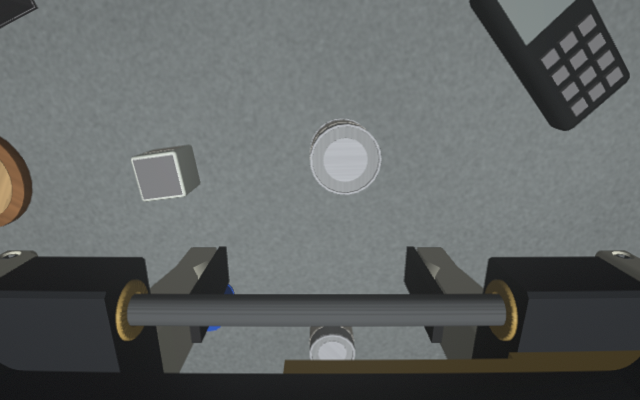

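The big tin is at (345,160) and the small tub at (160,176). The area around the tin is clear.

Request:
apply_moves --targets '[{"dp": [0.007, -0.031, -0.03], "yaw": 0}, {"dp": [0.007, -0.031, -0.06], "yaw": 0}, {"dp": [0.007, -0.031, -0.1], "yaw": 0}, {"dp": [0.007, -0.031, -0.13], "yaw": 0}, {"dp": [0.007, -0.031, -0.155], "yaw": 0}, {"dp": [0.007, -0.031, -0.175], "yaw": 0}, {"dp": [0.007, -0.031, -0.19], "yaw": 0}, {"dp": [0.007, -0.031, -0.2], "yaw": 0}, {"dp": [0.007, -0.031, -0.206], "yaw": 0}, {"dp": [0.007, -0.031, -0.206], "yaw": 0}]'

```text
time_s: 4.4
tcp_pos: [0.5719, -0.3746, 0.0419]
eef_rot: [-180.0, 0.1, -22.1]
contact_force: [-0.1, -0.8, 0.4]
gripper_width: 0.0877
gripper_force: 0.0
```

Request:
apply_moves --targets '[{"dp": [0, 0, 0], "yaw": 0}, {"dp": [0, 0, 0], "yaw": 0}, {"dp": [0, 0, 0], "yaw": 0}, {"dp": [0, 0, 0], "yaw": 0}, {"dp": [0, 0, 0], "yaw": 0}, {"dp": [0, 0, 0], "yaw": 0}, {"dp": [0, 0, 0], "yaw": 0}, {"dp": [0, 0, 0], "yaw": 0}]' --grip 1 --squeeze 25

```text
time_s: 5.07
tcp_pos: [0.5721, -0.3762, 0.0436]
eef_rot: [180.0, -0.1, -22.2]
contact_force: [-1.4, 1.5, 6.8]
gripper_width: 0.0659
gripper_force: 25.0
```

Request:
apply_moves --targets '[{"dp": [0, 0, 0.01], "yaw": 0}, {"dp": [0, 0, 0.03], "yaw": 0}, {"dp": [0, 0, 0.055], "yaw": 0}, {"dp": [0.003, 0.01, 0.08], "yaw": 0}, {"dp": [0.009, 0.03, 0.1], "yaw": 0}, {"dp": [0.018, 0.056, 0.1], "yaw": 0}, {"dp": [0.027, 0.084, 0.1], "yaw": 0}, {"dp": [0.036, 0.114, 0.1], "yaw": 0}, {"dp": [0.047, 0.147, 0.1], "yaw": 0}, {"dp": [0.058, 0.18, 0.1], "yaw": 0}, {"dp": [0.069, 0.213, 0.1], "yaw": 0}, {"dp": [0.08, 0.246, 0.1], "yaw": 0}, {"dp": [0.09, 0.279, 0.1], "yaw": 0}, {"dp": [0.1, 0.312, 0.1], "yaw": 0}, {"dp": [0.109, 0.34, 0.1], "yaw": 0}, {"dp": [0.116, 0.362, 0.1], "yaw": 0}, {"dp": [0.121, 0.378, 0.1], "yaw": 0}, {"dp": [0.124, 0.386, 0.09], "yaw": 0}, {"dp": [0.125, 0.389, 0.075], "yaw": 0}, {"dp": [0.125, 0.389, 0.06], "yaw": 0}]'

```text
time_s: 6.73
tcp_pos: [0.6966, 0.0135, 0.1017]
eef_rot: [-180.0, 0.0, -22.1]
contact_force: [0.7, -0.3, -3.9]
gripper_width: 0.0656
gripper_force: 25.0
```

Request:
apply_moves --targets '[{"dp": [0, 0, -0.012], "yaw": 0}, {"dp": [0, 0, -0.022], "yaw": 0}, {"dp": [0, 0, -0.031], "yaw": 0}, {"dp": [0, 0, -0.037], "yaw": 0}, {"dp": [0, 0, -0.041], "yaw": 0}, {"dp": [0, 0, -0.044], "yaw": 0}, {"dp": [0, 0, -0.0455], "yaw": 0}, {"dp": [0, 0, -0.0455], "yaw": 0}]'

```text
time_s: 7.4
tcp_pos: [0.697, 0.0131, 0.0578]
eef_rot: [-180.0, -0.0, -22.2]
contact_force: [-0.6, 0.4, -3.2]
gripper_width: 0.0657
gripper_force: 25.0
```

Request:
apply_moves --targets '[{"dp": [0, 0, -0.001], "yaw": 0}, {"dp": [0, 0, -0.001], "yaw": 0}, {"dp": [0, 0, -0.001], "yaw": 0}]'

```text
time_s: 7.65
tcp_pos: [0.6971, 0.0131, 0.0576]
eef_rot: [-180.0, -0.1, -22.1]
contact_force: [-4.1, -0.4, 6.2]
gripper_width: 0.0656
gripper_force: 25.0
```

Contact. Release and rise, then back off for a look.

Request:
apply_moves --targets '[{"dp": [0, 0, 0], "yaw": 0}, {"dp": [0, 0, 0], "yaw": 0}, {"dp": [0, 0, 0], "yaw": 0}, {"dp": [0, 0, 0], "yaw": 0}, {"dp": [0, 0, 0], "yaw": 0}, {"dp": [0, 0, 0.01], "yaw": 0}, {"dp": [0, 0, 0.03], "yaw": 0}, {"dp": [0, 0, 0.06], "yaw": 0}, {"dp": [0, 0, 0.1], "yaw": 0}, {"dp": [0, 0, 0.14], "yaw": 0}, {"dp": [0, 0, 0.18], "yaw": 0}, {"dp": [0, 0, 0.22], "yaw": 0}, {"dp": [-0.012, 0.002, 0.2425], "yaw": 0}, {"dp": [-0.012, 0.002, 0.2425], "yaw": 0}, {"dp": [-0.012, 0.002, 0.2425], "yaw": 0}]' --grip -1

```text
time_s: 8.9
tcp_pos: [0.6849, 0.0153, 0.3018]
eef_rot: [-179.8, -0.2, -22.1]
contact_force: [0.6, 0.1, 0.1]
gripper_width: 0.0874
gripper_force: 0.0
```

Run:
```python
from h import *
c=cap('wrist');P=cloud(c)
s=get_state();print(s['tcp_pos'],s['contact_force'],s['gripper_width'])
u=pix(c,(.698,.013,.074)).round().astype(int);print(u,top_of(c,P,*u,.075,win=60,tol=.008))
u=pix(c,(.698,.013,.014)).round().astype(int);print(wood(c,u,.014))
```

```text
[0.6843617  0.01521095 0.29957758] [ 0.50484507  0.32539747 -0.97705366] 0.08753879538186043
[315 160] (((0.698428750038147, 0.013101037591695786), (0.06544550508260727, 0.0652623176574707), 17.324050903320312), ((0.6984100937843323, 0.01309275534003973), 0.033280495554208755), np.float64(0.07366977381393261), np.int32(3148))
(((0.6994588971138, 0.01205422729253769), (0.11378611624240875, 0.11252457648515701), 67.82796478271484), ((0.6992902159690857, 0.012235768139362335), 0.057205792516469955))
```

Request:
apply_moves --targets '[{"dp": [-0.31, -0.28, -0.05], "yaw": 0}, {"dp": [-0.31, -0.28, -0.05], "yaw": 0}, {"dp": [-0.31, -0.28, -0.05], "yaw": 0}, {"dp": [-0.31, -0.28, -0.05], "yaw": 0}, {"dp": [-0.31, -0.28, -0.05], "yaw": 0}, {"dp": [-0.31, -0.28, -0.05], "yaw": 0}, {"dp": [-0.31, -0.28, -0.05], "yaw": 0}, {"dp": [-0.31, -0.28, -0.05], "yaw": 0}, {"dp": [-0.31, -0.28, -0.05], "yaw": 0}, {"dp": [-0.31, -0.28, -0.05], "yaw": 0}, {"dp": [-0.31, -0.28, -0.05], "yaw": 0}, {"dp": [-0.31, -0.28, -0.05], "yaw": 0}, {"dp": [-0.31, -0.28, -0.05], "yaw": 0}]'

```text
time_s: 10.03
tcp_pos: [0.3742, -0.2652, 0.2479]
eef_rot: [180.0, 0.1, -22.3]
contact_force: [-0.4, 0.0, 0.7]
gripper_width: 0.0879
gripper_force: 0.0
```

Run:
```python
from h import *
c=cap('wrist','w3.png');P=cloud(c)
s=get_state();print(s['tcp_pos'])
u=pix(c,(.372,-.285,.054)).round().astype(int);print(u,top_of(c,P,*u,.055,win=60,tol=.008))
```

```text
[ 0.37481939 -0.264773    0.24807851]
[337 174] (((0.37201014161109924, -0.28436368703842163), (0.050454217940568924, 0.05132882669568062), 67.7116470336914), ((0.37193500995635986, -0.2845563590526581), 0.02636769227683544), np.float64(0.05375885940190197), np.int32(2311))
```

View pics/w3.png

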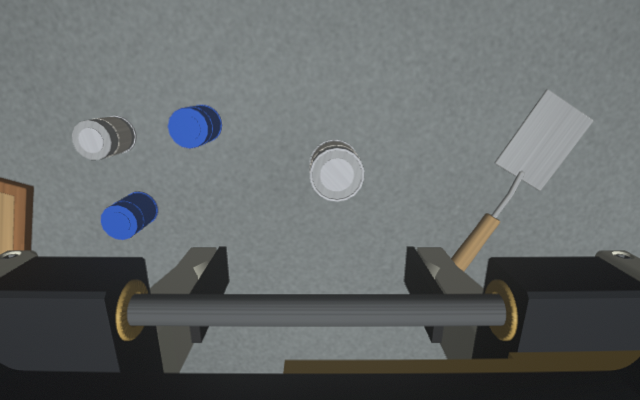

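The middle tin is at (337,174), with the trowel handle clear of the right finger.

Request:
apply_moves --targets '[{"dp": [-0.004, -0.0195, -0.03], "yaw": 0}, {"dp": [-0.004, -0.0195, -0.065], "yaw": 0}, {"dp": [-0.004, -0.0195, -0.1], "yaw": 0}, {"dp": [-0.004, -0.0195, -0.135], "yaw": 0}, {"dp": [-0.004, -0.0195, -0.16], "yaw": 0}, {"dp": [-0.004, -0.0195, -0.18], "yaw": 0}, {"dp": [-0.004, -0.0195, -0.195], "yaw": 0}, {"dp": [-0.004, -0.0195, -0.205], "yaw": 0}, {"dp": [-0.004, -0.0195, -0.211], "yaw": 0}, {"dp": [-0.004, -0.0195, -0.211], "yaw": 0}]'

```text
time_s: 10.92
tcp_pos: [0.3707, -0.2835, 0.0361]
eef_rot: [180.0, 0.2, -22.1]
contact_force: [0.5, 0.0, 0.1]
gripper_width: 0.0878
gripper_force: 0.0
```

Request:
apply_moves --targets '[{"dp": [0, 0, 0], "yaw": 0}, {"dp": [0, 0, 0], "yaw": 0}, {"dp": [0, 0, 0], "yaw": 0}, {"dp": [0, 0, 0], "yaw": 0}, {"dp": [0, 0, 0], "yaw": 0}, {"dp": [0, 0, 0], "yaw": 0}, {"dp": [0, 0, 0], "yaw": 0}, {"dp": [0, 0, 0], "yaw": 0}, {"dp": [0, 0, 0], "yaw": 0}]' --grip 1 --squeeze 20

```text
time_s: 11.67
tcp_pos: [0.3708, -0.2845, 0.0379]
eef_rot: [180.0, -0.0, -22.2]
contact_force: [-0.9, 1.4, 6.5]
gripper_width: 0.0519
gripper_force: 20.0
```

Request:
apply_moves --targets '[{"dp": [0, 0, 0.01], "yaw": 0}, {"dp": [0, 0, 0.03], "yaw": 0}, {"dp": [0, 0, 0.055], "yaw": 0}, {"dp": [0.008, 0.007, 0.085], "yaw": 0}, {"dp": [0.024, 0.022, 0.115], "yaw": 0}, {"dp": [0.046, 0.042, 0.13], "yaw": 0}, {"dp": [0.07, 0.064, 0.14], "yaw": 0}, {"dp": [0.096, 0.088, 0.14], "yaw": 0}, {"dp": [0.124, 0.113, 0.14], "yaw": 0}, {"dp": [0.152, 0.139, 0.14], "yaw": 0}, {"dp": [0.18, 0.164, 0.14], "yaw": 0}, {"dp": [0.208, 0.19, 0.14], "yaw": 0}, {"dp": [0.236, 0.215, 0.14], "yaw": 0}, {"dp": [0.262, 0.239, 0.14], "yaw": 0}, {"dp": [0.284, 0.259, 0.14], "yaw": 0}, {"dp": [0.302, 0.276, 0.14], "yaw": 0}, {"dp": [0.315, 0.2875, 0.14], "yaw": 0}, {"dp": [0.323, 0.295, 0.14], "yaw": 0}, {"dp": [0.326, 0.2975, 0.135], "yaw": 0}, {"dp": [0.326, 0.2975, 0.125], "yaw": 0}]'

```text
time_s: 13.33
tcp_pos: [0.6973, 0.0134, 0.1626]
eef_rot: [-180.0, -0.1, -22.1]
contact_force: [0.2, -0.6, -1.6]
gripper_width: 0.0517
gripper_force: 20.0
```

Request:
apply_moves --targets '[{"dp": [0, 0, -0.012], "yaw": 0}, {"dp": [0, 0, -0.022], "yaw": 0}, {"dp": [0, 0, -0.031], "yaw": 0}, {"dp": [0, 0, -0.038], "yaw": 0}, {"dp": [0, 0, -0.043], "yaw": 0}, {"dp": [0, 0, -0.047], "yaw": 0}, {"dp": [0, 0, -0.05], "yaw": 0}, {"dp": [0, 0, -0.051], "yaw": 0}, {"dp": [0, 0, -0.051], "yaw": 0}]'

```text
time_s: 14.08
tcp_pos: [0.6968, 0.0131, 0.1121]
eef_rot: [-180.0, -0.0, -22.2]
contact_force: [-1.2, -0.4, 1.2]
gripper_width: 0.0519
gripper_force: 20.0
```

Request:
apply_moves --targets '[{"dp": [0, 0, -0.0005], "yaw": 0}, {"dp": [0, 0, -0.0005], "yaw": 0}, {"dp": [0, 0, -0.0005], "yaw": 0}]'

```text
time_s: 14.33
tcp_pos: [0.6969, 0.0131, 0.112]
eef_rot: [-180.0, -0.1, -22.1]
contact_force: [-3.2, -0.4, 5.4]
gripper_width: 0.0523
gripper_force: 20.0
```

Request:
apply_moves --targets '[{"dp": [0, 0, 0], "yaw": 0}, {"dp": [0, 0, 0], "yaw": 0}, {"dp": [0, 0, 0], "yaw": 0}, {"dp": [0, 0, 0], "yaw": 0}, {"dp": [0, 0, 0], "yaw": 0}, {"dp": [0, 0, 0.01], "yaw": 0}, {"dp": [0, 0, 0.03], "yaw": 0}, {"dp": [0, 0, 0.06], "yaw": 0}, {"dp": [0, 0, 0.1], "yaw": 0}, {"dp": [0, 0, 0.14], "yaw": 0}, {"dp": [0, 0, 0.17], "yaw": 0}, {"dp": [-0.012, 0.002, 0.1875], "yaw": 0}, {"dp": [-0.012, 0.002, 0.1875], "yaw": 0}, {"dp": [-0.012, 0.002, 0.1875], "yaw": 0}]' --grip -1

```text
time_s: 15.5
tcp_pos: [0.6848, 0.0153, 0.3012]
eef_rot: [-179.9, -0.2, -22.1]
contact_force: [-0.0, 0.1, -0.1]
gripper_width: 0.0876
gripper_force: 0.0
```

Run:
```python
from h import *
c=cap('wrist','w4.png');P=cloud(c)
s=get_state();print(s['tcp_pos'],s['contact_force'])
u=pix(c,(.698,.013,.128)).round().astype(int);print(u,top_of(c,P,*u,.129,win=60,tol=.008))
```

```text
[0.68441767 0.01520982 0.29934533] [-0.507754    0.37839352  0.25648513]
[314 171] (((0.697791337966919, 0.01323377899825573), (0.051300760358572006, 0.05163048207759857), 41.42249298095703), ((0.6978906393051147, 0.013220562599599361), 0.02637547254562378), np.float64(0.12775641303690863), np.int32(2647))
```

View pics/w4.png

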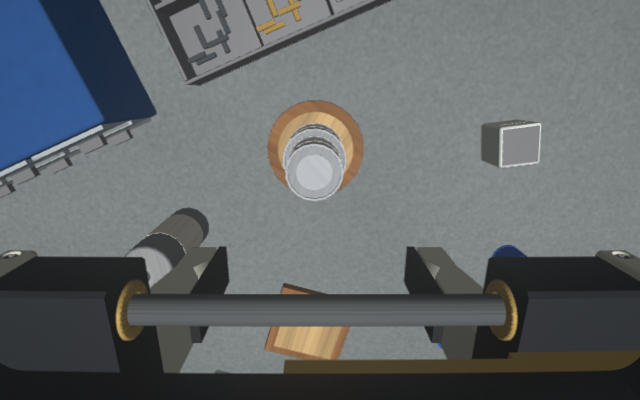

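Request:
apply_moves --targets '[{"dp": [-0.2, -0.085, -0.05], "yaw": -7}, {"dp": [-0.2, -0.085, -0.05], "yaw": -14}, {"dp": [-0.2, -0.085, -0.05], "yaw": -21}, {"dp": [-0.2, -0.085, -0.05], "yaw": -28}, {"dp": [-0.2, -0.085, -0.05], "yaw": -35}, {"dp": [-0.2, -0.085, -0.05], "yaw": -38}, {"dp": [-0.2, -0.085, -0.05], "yaw": -38}, {"dp": [-0.2, -0.085, -0.05], "yaw": -38}, {"dp": [-0.2, -0.085, -0.05], "yaw": -38}, {"dp": [-0.2, -0.085, -0.05], "yaw": -38}]' --grip -0.4

```text
time_s: 16.38
tcp_pos: [0.4854, -0.0696, 0.2482]
eef_rot: [180.0, 0.0, -60.1]
contact_force: [1.1, -0.0, 0.6]
gripper_width: 0.0615
gripper_force: 0.0
```

Run:
```python
from h import *
c=cap('wrist','w5.png');P=cloud(c)
s=get_state();print(s['tcp_pos'],s['eef_rot'],s['gripper_width'])
u=pix(c,(.490,-.080,.05)).round().astype(int);print(u,top_of(c,P,*u,.05,win=60,tol=.008))
```

```text
[ 0.48544221 -0.06956075  0.24818285] [ 1.79957984e+02  9.60227576e-03 -6.01150427e+01] 0.061576887525021204
[317 167] (((0.4895542562007904, -0.08209138363599777), (0.03674469143152237, 0.03743451461195946), 74.69158935546875), ((0.4898958206176758, -0.0822911188006401), 0.019171535968780518), np.float64(0.04926702857315845), np.int32(1206))
```

View pics/w5.png

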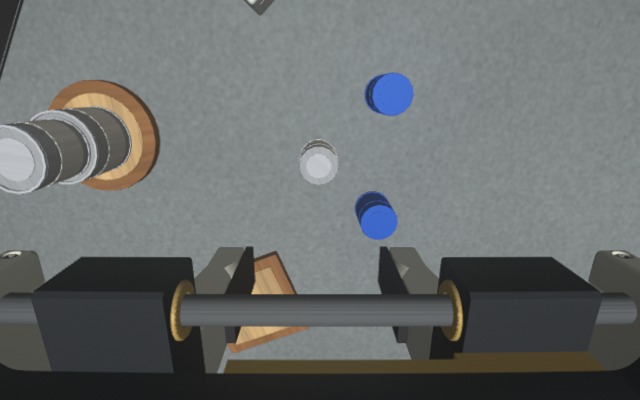

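The middle tin sits concentrically on the big one at (314,171). The small tin is at (318,163), and the blue tins at (390,93) and (378,221) are off the finger line.

Request:
apply_moves --targets '[{"dp": [0.0035, -0.0115, -0.03], "yaw": 0}, {"dp": [0.0035, -0.0115, -0.065], "yaw": 0}, {"dp": [0.0035, -0.0115, -0.1], "yaw": 0}, {"dp": [0.0035, -0.0115, -0.135], "yaw": 0}, {"dp": [0.0035, -0.0115, -0.165], "yaw": 0}, {"dp": [0.0035, -0.0115, -0.185], "yaw": 0}, {"dp": [0.0035, -0.0115, -0.2], "yaw": 0}, {"dp": [0.0035, -0.0115, -0.21], "yaw": 0}, {"dp": [0.0035, -0.0115, -0.216], "yaw": 0}, {"dp": [0.0035, -0.0115, -0.216], "yaw": 0}]'

```text
time_s: 17.27
tcp_pos: [0.4878, -0.0813, 0.0309]
eef_rot: [179.8, 0.1, -60.1]
contact_force: [-0.0, 0.1, 0.4]
gripper_width: 0.0618
gripper_force: 0.0
```

Request:
apply_moves --targets '[{"dp": [0, 0, 0], "yaw": 0}, {"dp": [0, 0, 0], "yaw": 0}, {"dp": [0, 0, 0], "yaw": 0}, {"dp": [0, 0, 0], "yaw": 0}, {"dp": [0, 0, 0], "yaw": 0}, {"dp": [0, 0, 0], "yaw": 0}, {"dp": [0, 0, 0], "yaw": 0}, {"dp": [0, 0, 0], "yaw": 0}]' --grip 1 --squeeze 15

```text
time_s: 17.93
tcp_pos: [0.4887, -0.0813, 0.0333]
eef_rot: [-179.9, -0.0, -60.1]
contact_force: [-1.3, 1.5, 7.0]
gripper_width: 0.0377
gripper_force: 15.0
```

Request:
apply_moves --targets '[{"dp": [0, 0, 0.01], "yaw": 0}, {"dp": [0, 0, 0.03], "yaw": 0}, {"dp": [0, 0, 0.06], "yaw": 0}, {"dp": [0, 0, 0.095], "yaw": 0}, {"dp": [0.006, 0.003, 0.13], "yaw": 0}, {"dp": [0.018, 0.008, 0.16], "yaw": 0}, {"dp": [0.035, 0.016, 0.18], "yaw": 0}, {"dp": [0.056, 0.025, 0.185], "yaw": 0}, {"dp": [0.08, 0.036, 0.185], "yaw": 0}, {"dp": [0.104, 0.047, 0.185], "yaw": 0}, {"dp": [0.128, 0.058, 0.185], "yaw": 0}, {"dp": [0.152, 0.069, 0.185], "yaw": 0}, {"dp": [0.173, 0.0785, 0.185], "yaw": 0}, {"dp": [0.19, 0.086, 0.185], "yaw": 0}, {"dp": [0.201, 0.091, 0.185], "yaw": 0}, {"dp": [0.207, 0.094, 0.182], "yaw": 0}, {"dp": [0.2085, 0.0945, 0.175], "yaw": 0}, {"dp": [0.2085, 0.0945, 0.165], "yaw": 0}, {"dp": [0.2085, 0.0945, 0.155], "yaw": 0}]'

```text
time_s: 19.52
tcp_pos: [0.6957, 0.0128, 0.1864]
eef_rot: [180.0, 0.0, -60.2]
contact_force: [-0.6, 0.8, 0.0]
gripper_width: 0.0377
gripper_force: 15.0
```

Request:
apply_moves --targets '[{"dp": [0, 0, -0.008], "yaw": 0}, {"dp": [0, 0, -0.014], "yaw": 0}, {"dp": [0, 0, -0.019], "yaw": 0}, {"dp": [0, 0, -0.023], "yaw": 0}, {"dp": [0, 0, -0.026], "yaw": 0}, {"dp": [0, 0, -0.0275], "yaw": 0}, {"dp": [0, 0, -0.0275], "yaw": 0}, {"dp": [0, 0, -0.0275], "yaw": 0}]'

```text
time_s: 20.18
tcp_pos: [0.697, 0.013, 0.1613]
eef_rot: [-179.9, -0.1, -60.1]
contact_force: [-2.4, -0.5, 6.1]
gripper_width: 0.0378
gripper_force: 15.0
```

Request:
apply_moves --targets '[{"dp": [0, 0, 0], "yaw": 0}, {"dp": [0, 0, 0], "yaw": 0}, {"dp": [0, 0, 0], "yaw": 0}, {"dp": [0, 0, 0], "yaw": 0}, {"dp": [0, 0, 0], "yaw": 0}, {"dp": [0, 0, 0.01], "yaw": 0}, {"dp": [0, 0, 0.03], "yaw": 0}, {"dp": [0, 0, 0.06], "yaw": 0}, {"dp": [0, 0, 0.1], "yaw": 0}, {"dp": [0, 0, 0.14], "yaw": 0}, {"dp": [-0.007, 0.011, 0.1595], "yaw": 0}, {"dp": [-0.007, 0.011, 0.1595], "yaw": 0}, {"dp": [-0.007, 0.011, 0.1595], "yaw": 0}]' --grip -1

```text
time_s: 21.27
tcp_pos: [0.69, 0.0246, 0.3226]
eef_rot: [-179.8, -0.1, -60.1]
contact_force: [-0.1, -0.0, -0.6]
gripper_width: 0.0874
gripper_force: 0.0
```

Run:
```python
from h import *
c=cap('wrist');P=cloud(c)
s=get_state();print(s['tcp_pos'],s['contact_force'])
u=pix(c,(.698,.013,.178)).round().astype(int);print(u,top_of(c,P,*u,.178,win=60,tol=.008))
```

```text
[0.68947231 0.02439857 0.32057912] [-0.30524329 -0.17583815  0.00599094]
[315 177] (((0.697330117225647, 0.011665184050798416), (0.03720434382557869, 0.037253111600875854), 29.888874053955078), ((0.6974044442176819, 0.011541155166924), 0.019183818250894547), np.float64(0.17727690578354735), np.int32(1668))
```

Request:
apply_moves --targets '[{"dp": [-0.298, 0.258, -0.0715], "yaw": 7}, {"dp": [-0.298, 0.258, -0.0715], "yaw": 14}, {"dp": [-0.298, 0.258, -0.0715], "yaw": 21}, {"dp": [-0.298, 0.258, -0.0715], "yaw": 22}, {"dp": [-0.298, 0.258, -0.0715], "yaw": 22}, {"dp": [-0.298, 0.258, -0.0715], "yaw": 22}, {"dp": [-0.298, 0.258, -0.0715], "yaw": 22}, {"dp": [-0.298, 0.258, -0.0715], "yaw": 22}, {"dp": [-0.298, 0.258, -0.0715], "yaw": 22}, {"dp": [-0.298, 0.258, -0.0715], "yaw": 22}, {"dp": [-0.298, 0.258, -0.0715], "yaw": 22}, {"dp": [-0.298, 0.258, -0.0715], "yaw": 22}]'

```text
time_s: 22.32
tcp_pos: [0.3904, 0.2824, 0.2472]
eef_rot: [179.9, -0.0, -38.0]
contact_force: [-0.1, 0.3, -0.5]
gripper_width: 0.0877
gripper_force: 0.0
```

Run:
```python
from h import *
c=cap('wrist','w6.png');P=cloud(c)
s=get_state();print(s['tcp_pos'],s['eef_rot'],s['joints'])
u=pix(c,(.403,.275,.052)).round().astype(int);print(u,top_of(c,P,*u,.053,win=70,tol=.008))
```

```text
[0.39124263 0.28199363 0.2474973 ] [ 1.79911551e+02 -1.71198032e-02 -3.80708332e+01] [ 5.92216035e+01  2.20116087e+00 -2.28686322e+01  6.34792784e-03
 -6.50201140e+01 -7.29513509e+00]
[314 164] (((0.40305662155151367, 0.2737644612789154), (0.06201596185564995, 0.0631084218621254), 53.27048873901367), ((0.4028654098510742, 0.2740480899810791), 0.04372771456837654), np.float64(0.051824131590891116), np.int32(4346))
```

View pics/w6.png

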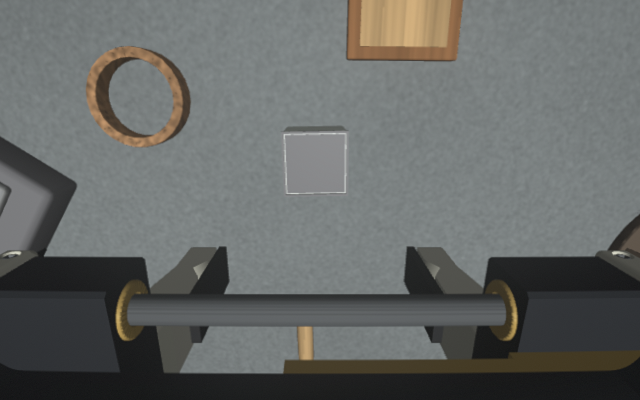

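The tub is at (315,163) with its sides nearly square to the jaws; the tape at (137,97) is clear.

Request:
apply_moves --targets '[{"dp": [0.0095, -0.008, -0.03], "yaw": 1.3}, {"dp": [0.0095, -0.008, -0.065], "yaw": 1.3}, {"dp": [0.0095, -0.008, -0.1], "yaw": 1.3}, {"dp": [0.0095, -0.008, -0.135], "yaw": 1.3}, {"dp": [0.0095, -0.008, -0.16], "yaw": 1.3}, {"dp": [0.0095, -0.008, -0.18], "yaw": 1.3}, {"dp": [0.0095, -0.008, -0.195], "yaw": 1.3}, {"dp": [0.0095, -0.008, -0.206], "yaw": 1.3}, {"dp": [0.0095, -0.008, -0.212], "yaw": 1.3}, {"dp": [0.0095, -0.008, -0.212], "yaw": 1.3}]'

```text
time_s: 23.2
tcp_pos: [0.4014, 0.2726, 0.0346]
eef_rot: [179.8, -0.0, -37.0]
contact_force: [1.0, 0.6, 0.2]
gripper_width: 0.0876
gripper_force: 0.0
```

Request:
apply_moves --targets '[{"dp": [0, 0, 0], "yaw": 0}, {"dp": [0, 0, 0], "yaw": 0}, {"dp": [0, 0, 0], "yaw": 0}, {"dp": [0, 0, 0], "yaw": 0}, {"dp": [0, 0, 0], "yaw": 0}, {"dp": [0, 0, 0], "yaw": 0}, {"dp": [0, 0, 0], "yaw": 0}, {"dp": [0, 0, 0], "yaw": 0}]' --grip 1 --squeeze 25

```text
time_s: 23.87
tcp_pos: [0.4014, 0.2745, 0.0367]
eef_rot: [-179.9, -0.0, -36.8]
contact_force: [-0.3, -1.2, 7.0]
gripper_width: 0.062
gripper_force: 25.0
```

Request:
apply_moves --targets '[{"dp": [0, 0, 0.01], "yaw": 0}, {"dp": [0, 0, 0.028], "yaw": 0}, {"dp": [0, 0, 0.045], "yaw": 0}, {"dp": [0.003, -0.007, 0.055], "yaw": 0}, {"dp": [0.009, -0.021, 0.06], "yaw": -0.5}, {"dp": [0.018, -0.043, 0.06], "yaw": -1}, {"dp": [0.028, -0.068, 0.06], "yaw": -1.5}, {"dp": [0.038, -0.092, 0.06], "yaw": -1.5}, {"dp": [0.048, -0.116, 0.06], "yaw": -1.5}, {"dp": [0.057, -0.137, 0.06], "yaw": -1.5}, {"dp": [0.063, -0.152, 0.06], "yaw": -1.5}, {"dp": [0.066, -0.159, 0.055], "yaw": -1.5}, {"dp": [0.066, -0.159, 0.045], "yaw": -1.5}, {"dp": [0.066, -0.159, 0.035], "yaw": -1.5}, {"dp": [0.066, -0.159, 0.027], "yaw": -1.5}, {"dp": [0.066, -0.159, 0.021], "yaw": -1.5}, {"dp": [0.066, -0.159, 0.017], "yaw": -1.5}, {"dp": [0.066, -0.159, 0.0145], "yaw": -1.5}, {"dp": [0.066, -0.159, 0.0135], "yaw": -1.5}, {"dp": [0.066, -0.159, 0.0135], "yaw": -1.5}]'

```text
time_s: 25.53
tcp_pos: [0.4667, 0.115, 0.0505]
eef_rot: [179.9, -0.0, -38.3]
contact_force: [-4.8, -1.9, 11.9]
gripper_width: 0.0622
gripper_force: 25.0
```

Request:
apply_moves --targets '[{"dp": [0, 0, 0], "yaw": 0}, {"dp": [0, 0, 0], "yaw": 0}, {"dp": [0, 0, 0], "yaw": 0}, {"dp": [0, 0, 0], "yaw": 0}, {"dp": [0, 0, 0], "yaw": 0}, {"dp": [0, 0, 0.01], "yaw": 0}, {"dp": [0, 0, 0.03], "yaw": 0}, {"dp": [0, 0, 0.06], "yaw": 0}, {"dp": [0, 0, 0.1], "yaw": 0}, {"dp": [0, 0, 0.14], "yaw": 0}, {"dp": [-0.0105, 0.01, 0.1985], "yaw": 0}, {"dp": [-0.0105, 0.01, 0.1985], "yaw": 0}, {"dp": [-0.0105, 0.01, 0.1985], "yaw": 0}]' --grip -1

```text
time_s: 26.62
tcp_pos: [0.4584, 0.1266, 0.2534]
eef_rot: [-179.5, -0.2, -38.3]
contact_force: [0.3, 0.0, 0.1]
gripper_width: 0.0876
gripper_force: 0.0
```

Run:
```python
from h import *
c=cap('wrist','w7.png');P=cloud(c)
s=get_state();print(s['tcp_pos'],s['eef_rot'])
u=pix(c,(.468,.115,.066)).round().astype(int);print(u,top_of(c,P,*u,.067,win=70,tol=.008))
print(wood(c,pix(c,(.468,.115,.014)),.014))
```

```text
[0.45744233 0.12601893 0.25066097] [-1.79690005e+02 -8.27921066e-02 -3.83214717e+01]
[322 166] (((0.46820974349975586, 0.11387567222118378), (0.062233541160821915, 0.06264333426952362), 51.7221565246582), ((0.46787336468696594, 0.11415550112724304), 0.043663203716278076), np.float64(0.06582306321264654), np.int32(4521))
(((0.46888232231140137, 0.11447468400001526), (0.10662449896335602, 0.10606080293655396), 51.69548034667969), ((0.4689791798591614, 0.11465436220169067), 0.07430411875247955))
```

View pics/w7.png

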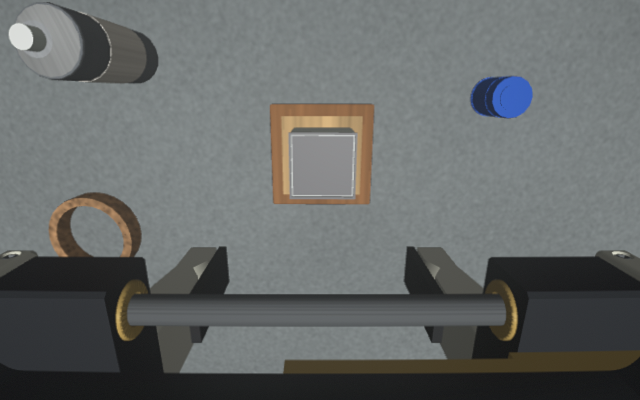

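The big tub is centred and squared on the stand, at (322,165).

Request:
apply_moves --targets '[{"dp": [0.155, -0.322, 0], "yaw": 7}, {"dp": [0.155, -0.322, 0], "yaw": 14}, {"dp": [0.155, -0.322, 0], "yaw": 21}, {"dp": [0.155, -0.322, 0], "yaw": 23.4}, {"dp": [0.155, -0.322, 0], "yaw": 23.4}, {"dp": [0.155, -0.322, 0], "yaw": 23.4}, {"dp": [0.155, -0.322, 0], "yaw": 23.4}, {"dp": [0.155, -0.322, 0], "yaw": 23.4}, {"dp": [0.155, -0.322, 0], "yaw": 23.4}, {"dp": [0.155, -0.322, 0], "yaw": 23.4}, {"dp": [0.155, -0.322, 0], "yaw": 23.4}, {"dp": [0.155, -0.322, 0], "yaw": 23.4}]'

```text
time_s: 27.67
tcp_pos: [0.6109, -0.1973, 0.246]
eef_rot: [180.0, 0.2, -15.1]
contact_force: [0.0, 0.1, -0.7]
gripper_width: 0.0877
gripper_force: 0.0
```

Run:
```python
from h import *
c=cap('wrist','w8.png');P=cloud(c)
s=get_state();print(s['tcp_pos'],s['eef_rot'])
u=pix(c,(.624,-.201,.05)).round().astype(int);print(u,top_of(c,P,*u,.05,win=70,tol=.008))
```

```text
[ 0.61094433 -0.19656553  0.24670888] [ 1.79988965e+02  1.26334164e-01 -1.49735457e+01]
[317 164] (((0.6254350543022156, -0.20138615369796753), (0.04561054706573486, 0.045104485005140305), 74.920166015625), ((0.6250736117362976, -0.20095494389533997), 0.03080235980451107), np.float64(0.049231075108040576), np.int32(2297))
```

Request:
apply_moves --targets '[{"dp": [0.012, -0.004, -0.03], "yaw": 0}, {"dp": [0.012, -0.004, -0.065], "yaw": 0}, {"dp": [0.012, -0.004, -0.1], "yaw": 0}, {"dp": [0.012, -0.004, -0.135], "yaw": 0}, {"dp": [0.012, -0.004, -0.16], "yaw": 0}, {"dp": [0.012, -0.004, -0.18], "yaw": 0}, {"dp": [0.012, -0.004, -0.196], "yaw": 0}, {"dp": [0.012, -0.004, -0.208], "yaw": 0}, {"dp": [0.012, -0.004, -0.214], "yaw": 0}, {"dp": [0.012, -0.004, -0.214], "yaw": 0}]'

```text
time_s: 28.55
tcp_pos: [0.623, -0.2, 0.0331]
eef_rot: [180.0, 0.1, -14.9]
contact_force: [-0.3, 0.0, -0.2]
gripper_width: 0.0878
gripper_force: 0.0
```

Request:
apply_moves --targets '[{"dp": [0, 0, 0], "yaw": 0}, {"dp": [0, 0, 0], "yaw": 0}, {"dp": [0, 0, 0], "yaw": 0}, {"dp": [0, 0, 0], "yaw": 0}, {"dp": [0, 0, 0], "yaw": 0}, {"dp": [0, 0, 0], "yaw": 0}, {"dp": [0, 0, 0], "yaw": 0}, {"dp": [0, 0, 0], "yaw": 0}, {"dp": [0, 0, 0], "yaw": 0}, {"dp": [0, 0, 0], "yaw": 0}]' --grip 1 --squeeze 20

```text
time_s: 29.38
tcp_pos: [0.6237, -0.201, 0.0343]
eef_rot: [180.0, -0.0, -15.0]
contact_force: [-1.2, 0.1, 4.0]
gripper_width: 0.0458
gripper_force: 20.0
```

Request:
apply_moves --targets '[{"dp": [0, 0, 0.01], "yaw": 0}, {"dp": [0, 0, 0.03], "yaw": 0}, {"dp": [0, 0, 0.06], "yaw": 0}, {"dp": [-0.004, 0.008, 0.09], "yaw": -1}, {"dp": [-0.011, 0.022, 0.115], "yaw": -3}, {"dp": [-0.021, 0.042, 0.13], "yaw": -5}, {"dp": [-0.033, 0.066, 0.13], "yaw": -7}, {"dp": [-0.047, 0.094, 0.13], "yaw": -9}, {"dp": [-0.061, 0.122, 0.13], "yaw": -11}, {"dp": [-0.075, 0.15, 0.13], "yaw": -13}, {"dp": [-0.089, 0.178, 0.13], "yaw": -15}, {"dp": [-0.103, 0.206, 0.13], "yaw": -17}, {"dp": [-0.116, 0.233, 0.13], "yaw": -19}, {"dp": [-0.129, 0.259, 0.13], "yaw": -21}, {"dp": [-0.14, 0.281, 0.13], "yaw": -22.5}, {"dp": [-0.149, 0.299, 0.13], "yaw": -23.4}, {"dp": [-0.155, 0.311, 0.125], "yaw": -23.4}, {"dp": [-0.157, 0.3155, 0.115], "yaw": -23.4}, {"dp": [-0.157, 0.3155, 0.105], "yaw": -23.4}, {"dp": [-0.157, 0.3155, 0.095], "yaw": -23.4}]'

```text
time_s: 31.05
tcp_pos: [0.4663, 0.1153, 0.1293]
eef_rot: [-179.9, -0.0, -38.3]
contact_force: [-0.1, -0.2, -1.2]
gripper_width: 0.0461
gripper_force: 20.0
```

Request:
apply_moves --targets '[{"dp": [0, 0, -0.008], "yaw": 0}, {"dp": [0, 0, -0.014], "yaw": 0}, {"dp": [0, 0, -0.019], "yaw": 0}, {"dp": [0, 0, -0.023], "yaw": 0}, {"dp": [0, 0, -0.026], "yaw": 0}, {"dp": [0, 0, -0.028], "yaw": 0}, {"dp": [0, 0, -0.029], "yaw": 0}, {"dp": [0, 0, -0.029], "yaw": 0}]'

```text
time_s: 31.72
tcp_pos: [0.4668, 0.1146, 0.1003]
eef_rot: [-180.0, -0.0, -38.4]
contact_force: [-0.5, -0.1, -1.5]
gripper_width: 0.0459
gripper_force: 20.0
```

Request:
apply_moves --targets '[{"dp": [0, 0, -0.0005], "yaw": 0}, {"dp": [0, 0, -0.001], "yaw": 0}, {"dp": [0, 0, -0.0015], "yaw": 0}, {"dp": [0, 0, -0.0015], "yaw": 0}]'

```text
time_s: 32.05
tcp_pos: [0.4669, 0.1146, 0.1002]
eef_rot: [-180.0, -0.0, -38.3]
contact_force: [-6.5, -0.7, 16.7]
gripper_width: 0.0462
gripper_force: 20.0
```

Request:
apply_moves --targets '[{"dp": [0, 0, 0.0005], "yaw": 0}, {"dp": [0, 0, 0.001], "yaw": 0}]'

```text
time_s: 32.22
tcp_pos: [0.4668, 0.1147, 0.1002]
eef_rot: [-179.9, -0.0, -38.4]
contact_force: [-0.5, -1.3, -0.7]
gripper_width: 0.0459
gripper_force: 20.0
```

Request:
apply_moves --targets '[{"dp": [0, 0, 0], "yaw": 0}, {"dp": [0, 0, 0], "yaw": 0}, {"dp": [0, 0, 0], "yaw": 0}, {"dp": [0, 0, 0], "yaw": 0}, {"dp": [0, 0, 0], "yaw": 0}, {"dp": [0, 0, 0.01], "yaw": 0}, {"dp": [0, 0, 0.03], "yaw": 0}, {"dp": [0, 0, 0.06], "yaw": 0}, {"dp": [0, 0, 0.1], "yaw": 0}, {"dp": [0, 0, 0.14], "yaw": 0}, {"dp": [-0.0105, 0.01, 0.17], "yaw": 0}, {"dp": [-0.0105, 0.01, 0.17], "yaw": 0}, {"dp": [-0.0105, 0.01, 0.17], "yaw": 0}, {"dp": [-0.0105, 0.01, 0.17], "yaw": 0}]' --grip -1

```text
time_s: 33.38
tcp_pos: [0.4558, 0.1246, 0.2692]
eef_rot: [-180.0, 0.0, -38.4]
contact_force: [-0.1, -0.2, -0.7]
gripper_width: 0.0877
gripper_force: 0.0
```

Run:
```python
from h import *
c=cap('wrist','w9.png');P=cloud(c)
s=get_state();print(s['tcp_pos'],s['contact_force'])
u=pix(c,(.468,.115,.116)).round().astype(int);print(u,top_of(c,P,*u,.116,win=70,tol=.008))
s=cap('side','side1.png')
```

```text
[0.4556049  0.1243398  0.26860366] [ 0.02856529 -0.18566044 -0.43939386]
[317 173] (((0.46823808550834656, 0.1138506829738617), (0.045409031212329865, 0.0457698330283165), 51.620601654052734), ((0.4682365655899048, 0.11392713338136673), 0.03093215823173523), np.float64(0.11524395136830395), np.int32(2948))
```

View pics/w9.png

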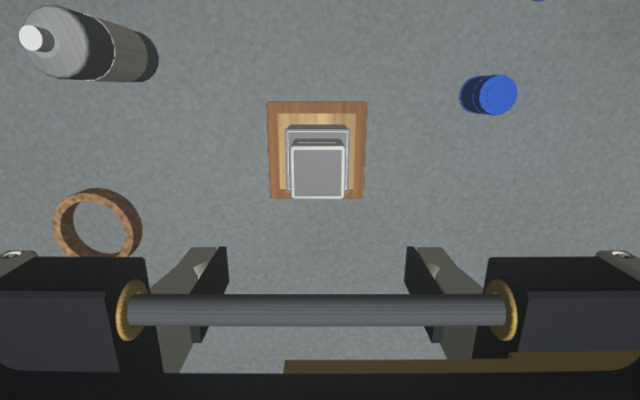

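View pics/side1.png

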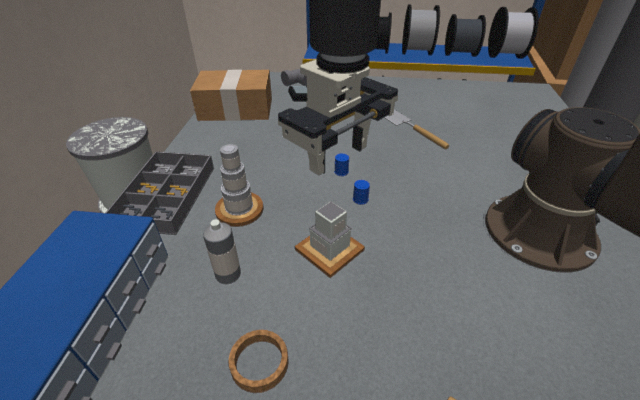

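Both stacks stand upright and seated: the tins at (235,180) and the tubs at (330,232) in the side view. The spray can, tape and blue tins are where they were.

```bash
python3 -c "
from plant import r
print(r.close_job())"
```

```text
the job is handed in; nothing more can be done
None
```

The display is set up and handed in at about 33 s: three tins stacked on the round stand, two tubs squared up on the square stand, and the spray can, tape roll and blue tins left untouched.

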